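Ballast the spring gauge and hold it at the rider

TASK

Get the spring gauge ready for the class: first pack the loose metal block and the metal cylinder upright into its ballast tray next to the jar, all three standing on the tray floor. Then push the lock button fully down, where it stays, take hold of the upright post on the telescoping arm, draw the arm out until its pointer is level with the line on the scale's rider, and finish while still holding it steady there, because the spring pulls it back. Do not shift the rider, and leave the other things on the table where they are.

Things in the scene. Friction and masses are not known exactly. Their poses are not given: they have to be found in the camera images.
- gauge: Spring gauge, fixed. Grey base plate 230 x 380 x 12 mm (x -105..125, y -215..165 mm in its frame). Origin on the table; +y: the way the arm draws out; +x: from tray side to scale side; z up. Offsets elsewhere are in this frame, mm. Arm's square housing tube: x 37..73, y -210..-40, top z 66. White scale bar beyond the arm: x 92..118, y -18..158, top z 48, tick each 10 mm.
- tray_in (a point): Centre of the ballast tray's inner floor, at (-65, 0, 16) in the gauge frame, axes as the gauge's. Inside 52 (x) by 126 mm (y); walls 4 mm thick, tops 26 mm above the inner floor (z 42). The three pieces fit in one row along y with about 8 mm to spare in all; the block fits only with its 46 mm side across the tray (along x).
- block_center (a point): Centre (half-way up) of the loose aluminium block, 46 (x) x 34 (y) x 80 (z) mm, about 0.25 to 0.47 kg, edges rounded 3 mm; stands upright on the table at the start, turned up to 0.7 rad either way.
- slug_center (a point): Centre (half-way up) of the loose steel cylinder, 40 mm diameter, 80 mm tall, about 0.35 to 0.65 kg; stands upright on the table at the start. z is its axis.
- jar_center (a point): Centre (half-way up) of the grey screw-top jar, 44 mm diameter, 80 mm tall, that already stands loose in the +y end of the tray. Stays in the tray.
- block: The same aluminium block; origin at the centre of its underside.
- slug: The same steel cylinder; origin at the centre of its underside.
- jar: The same jar; origin at the centre of its underside.
- lock (a joint): Travel of the lock button: 0 up (arm locked), 0.008 m fully down. It is pushed straight down, takes about 4 N of friction and stays where it is left; the arm is free once it is down by more than 0.006 m.
- lock_top (a point): Centre of the top of the lock button, a round black button of 26 mm diameter standing on the housing tube at (55, -100) in the gauge frame, top at z 82 when up and z 74 when down.
- travel (a joint): How far the telescoping arm is drawn out: 0 home, 0.140 m at its stop. A spring pulls it home with 3 N at 0 to 7 N fully out, so it returns if let go. While locked it moves less than 2 mm.
- boom_grip (a point): Where to grip the 16 x 16 mm black square post on the end of the telescoping arm (sides parallel to the gauge's axes). It rises from the arm's end block (top z 62) to z 116; this point is on its axis at z 96, at x 55 and y = arm travel in the gauge frame. Free all round above z 70.
- boom: The telescoping arm with its post and pointer; origin on the post's axis at table height.
- boom_pointer (a point): Tip of the thin steel pointer that sticks out from the arm's end towards the scale, 37 mm in +x from the post's axis, at the same y as the post.
- rider (a joint): Place of the rider along the scale (m): it equals the arm travel at which the pointer is level with the rider's line. A stiff clamp, not to be shifted.
- rider_line (a point): The rider's white line where it meets the arm's pointer, in the middle of a dark steel saddle 12 mm wide (y) and 34 mm long (x 90..124) on the scale bar, top at z 56.
- eraser: Bystander: blue board eraser 48 x 105 x 30 mm, lying right of the gauge. Origin under its centre.
- marker: Bystander: white board marker 135 mm long, 17 mm thick, lying left of the gauge. Origin under its middle.
- beaker: Bystander: clear beaker 68 mm wide, 85 mm high. Origin under its centre.

How it is judged:
By the outcome, as a careful person would: the job done as asked, in the order asked, and still so for the second after the job is handed in, while the arm keeps its last pose, push and grip.
It also fails if it takes over 72 s, if anything falls off the work surface, if the arm or the gripper's body presses on something with over 40 N, if the wrist force passes 120 N, or if a joint passes its speed limit or range.

ROBOT

A 6-joint arm with a two-finger parallel gripper is mounted at the origin on the work surface. World frame = base frame: x ahead of the robot, y to its left, z up, the work surface at z = 0. Lengths are in mm, angles in rad, forces in N, time in s.
With the tool pointing down it reaches from about 400 to 925 mm from the base axis. Payload 12.5 kg.
Tool frame: the origin (TCP) lies at the very end of the fingers, on their centre line; the grasp point (between the pads) lies 19 mm behind it; z points along the fingers, y is the line along which they close (so a half turn about z gives the same grasp; the last joint's range is limited). The gripper opens to 95 mm and grips with 3 to 60 N. Pads are 20 mm wide; open, the fingers measure 119 mm over their backs; the gripper's body (75 mm by 180 mm) begins 59 mm behind the grasp point.
Start: joints at [-1.449, 0.491, 1.559, -0, 1.092, -0.106], TCP at [141.169, -608.866, 214.661] pointing down, gripper open.
Joint ranges: [-3.1, 3.1], [-0.84, 2.19], [0.05, 2.79], [-1.13, 4.28], [0.06, 2.93], [-2.69, 2.69]. Speed limits (rad/s): [2.22, 2.22, 2.79, 3.14, 3.14, 3.14].

INTERFACE

Orientations are given as [roll, pitch, yaw] about the fixed x, y, z axes, in that order (R = Rz(yaw) Ry(pitch) Rx(roll)).
In Python, from cell import state, imaging, env, spot_in, mark_of gives the robot as it stands. The module is installed in compiled form; this text tells all that it offers.
- The arm moves only by the tool step_arm, never from a script. Its argument "increments" is a list of rows, each an object with "slide": the shift along the tool's x, y, z in m, a list of three; "roll": the turn about the tool's z in rad. A call has 1 to 5 rows; each row is the pose to reach, as a shift and turn from the pose commanded when the call began, along the tool's axes at that moment; what a row does not reach only later rows make up. A row lasts 1/8 s, in which the tool goes at most 62.5 mm and 10.7 degrees, less where a joint would pass 70% of its speed; a pose out of reach is approached as far as the arm can. A call with a gripper value outside its range is refused whole. "fingers" is the opening, from 0 (shut) to 1 (fully open), set as the call begins (left out, the last holds). The fingers move at their own pace and stop on an object; the grip force is fixed at half the most. Time passes only in rows, so rows that repeat a pose let the fingers close. It gives the time, the measured TCP pose, the force, the opening and the grip force at its end, in the units of the state.
- state(): the state, without advancing time (a new reading comes with each control period).
- imaging.read_camera(name): name is "scene" or "top" or "wrist"; returns a dict with "color" (480x640x3 uint8, red, green, blue), "z_map" (480x640 float32, mm along the optical axis (not along the pixel's ray), 0 where there is no reading), "intrinsics" (3x3 intrinsics, pixels), "camera_from_world" (4x4, takes a point from world to camera coordinates). Camera axes: x right, y up, looking along -z (the intrinsics and any distortion apply to the point x, -y, -z); pixel columns grow to the right and rows downward; lengths in mm; the calibration is good to about 2 mm. The wrist camera is an equidistant fisheye: a pixel r from the principal point sees the ray r / f radians off the axis. A picture is of the moment at which its call begins.
- env.job_done(): hands the job in; it is judged then, once.
Trained networks look in the newest picture that a camera, given by its name, has taken for a name from the list of things; names that differ only in an ending like _2 or _b are one class to them, and where a whole thing is asked for, a point or a joint stands for the part that bears it (a point fixed in the world has none). Each returns a list of dicts, best first, with "confidence" (0 to 1); they miss things now and then, are a little off and sometimes report something else, mostly with a low value. They report only what shows in the picture. A call takes as long as a camera call.
- spot_in(camera, target): "bbox" ([left, top, right, bottom] in pixels, round what is visible of it).
- mark_of(camera, target): "uv" ([column, row] in pixels: a listed point, or the origin of a listed thing).
The state is a dict: "t": time; "joints": joint angles; "qvel": joint speeds; "tau": joint torques, N m; "eef_pos": TCP position; "tcp_rot": TCP orientation; "ft_force": force on the tool from outside, world axes, zero at the start; "moment": the same for the moment, N m; "opening": opening from 0.0 (shut) to 1.0 (fully open); "grip_force": force on a finger pad.
Only numpy, scipy, OpenCV 4.12 (cv2) and the standard library are available. Lean on these libraries where they do the work, as an engineer would, in place of code of your own. Each camera call takes 0.05 s, during which the arm holds its last target. There are 200 camera calls.

## Working session

There is one attempt and no reset: what is moved stays moved. The work goes in short steps, Python scripts to look and compute and a tool call to move; the robot and the scene stay as the last step left them, time stands still between calls to the robot, and variables do not carry over. Pictures are saved under pics/ and viewed, at most 10 in all, crops included, and the job is handed in when it is done.

Besides the shell and the picture viewer there is one more tool, called by a JSON object that holds its "op" and its "data". step_arm: Moves the arm, as the interface text tells. Its arguments: {"type":"object","properties":{"increments":{"type":"array"},"fingers":{"type":"number"}},"required":["increments"]}

```bash
mkdir -p pics
cat > h.py <<'E'
import numpy as np, cv2
from cell import state, imaging, env, spot_in, mark_of
def cam(n, save=None):
    c=imaging.read_camera(n)
    if save: cv2.imwrite(f'pics/{save}.png', c['color'][:,:,::-1])
    return c
def ray(c,uv,fish=False):
    K=c['intrinsics']; x=(uv[0]-K[0,2])/K[0,0]; y=(uv[1]-K[1,2])/K[1,1]
    if fish:
        r=np.hypot(x,y); s=np.sin(r)/r if r>1e-9 else 1.; d=np.array([x*s,-y*s,-np.cos(r)])
    else: d=np.array([x,-y,-1.])
    T=np.linalg.inv(c['camera_from_world']); return T[:3,3], T[:3,:3]@d
def at_z(c,uv,z,fish=False):
    o,d=ray(c,uv,fish); return o+d*(z-o[2])/d[2]
def cloud(c):
    z=c['z_map']; v,u=np.nonzero(z>0); K=c['intrinsics']; Z=z[v,u]
    P=np.c_[(u-K[0,2])/K[0,0]*Z,-(v-K[1,2])/K[1,1]*Z,-Z]
    T=np.linalg.inv(c['camera_from_world']); return P@T[:3,:3].T+T[:3,3],u,v
E
python3 - <<'E'
from h import *
np.set_printoptions(precision=1,suppress=True)
s=state();print(s)
c=cam('top','top1')
H=dict(block_center=40,slug_center=40,jar_center=56,lock_top=82,boom_grip=96,rider_line=56,tray_in=16,gauge=0,boom_pointer=56,eraser=0,marker=0,beaker=0)
for n,z in H.items():
    for m in mark_of('top',n)[:2]: print(n,m['uv'],round(m['confidence'],2),at_z(c,m['uv'],z))
print(c['intrinsics'],np.linalg.inv(c['camera_from_world']))
cam('scene','scene1')
E
```

```text
{'t': 0.0, 'joints': array([-1.4,  0.5,  1.6, -0. ,  1.1, -0.1]), 'qvel': array([ 0.,  0., -0., -0., -0., -0.]), 'tau': array([ -0. , -61.3, -25.8,   0.1,   0. ,  -0. ]), 'eef_pos': array([ 141.1, -608.6,  214. ]), 'tcp_rot': array([-3.1, -0. ,  0.2]), 'ft_force': array([-0.2, -0.6,  0. ]), 'moment': array([ 0.,  0., -0.]), 'grip_force': 0.0, 'opening': 0.9989012324836128}
block_center [499.9, 270.0] 0.8 [ 509.7 -376.6   40. ]
block_center [303.5, 280.8] 0.34 [486.9  17.2  40. ]
slug_center [157.6, 286.7] 0.72 [474. 312.  40.]
jar_center [284.6, 283.0] 0.7 [482.5  54.3  56. ]
lock_top [351.4, 215.6] 0.51 [614.6 -77.1  82. ]
boom_grip [299.3, 215.3] 0.79 [613.5  24.4  96. ]
rider_line [244.7, 203.5] 0.56 [641.5 135.8  56. ]
tray_in [301.4, 278.5] 0.88 [491.3  22.1  16. ]
tray_in [486.7, 213.6] 0.23 [ 626.  -360.1   16. ]
gauge [300.7, 248.9] 0.57 [552.9  24.3   0. ]
boom_pointer [299.9, 201.7] 0.79 [645.2  24.6  56. ]
boom_pointer [486.2, 215.1] 0.74 [ 618.6 -347.2   56. ]
eraser [302.9, 280.9] 0.66 [486.3  19.4   0. ]
eraser [488.3, 214.4] 0.64 [ 626.1 -368.2    0. ]
marker [166.2, 211.3] 0.64 [631.8 309.2   0. ]
marker [496.9, 269.9] 0.63 [ 510.3 -383.1    0. ]
beaker [446.9, 177.8] 0.97 [ 703.5 -283.3    0. ]
beaker [299.4, 215.3] 0.55 [623.6  27.3   0. ]
[[570.4   0.  307.3]
 [  0.  570.4 224.7]
 [  0.    0.    1. ]] [[   0.     1.    -0.1  498. ]
 [  -1.     0.    -0.   -10.8]
 [  -0.     0.1    1.  1193.8]
 [   0.     0.     0.     1. ]]
```

View pics/top1.png

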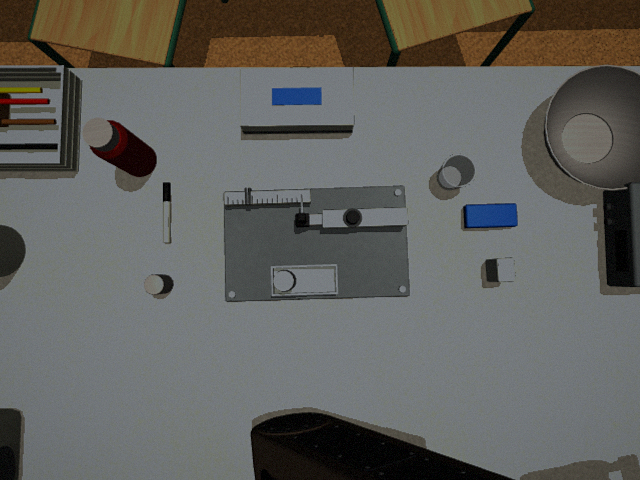

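Run:
```python
from h import *
np.set_printoptions(precision=3,suppress=True)
c=cam('top')
P,u,v=cloud(c)
def sel(x0,x1,y0,y1,z0,z1):
    m=(P[:,0]>x0)&(P[:,0]<x1)&(P[:,1]>y0)&(P[:,1]<y1)&(P[:,2]>z0)&(P[:,2]<z1);return P[m]
def rect(name,Q):
    print(name,len(Q),'zmed',np.median(Q[:,2]),cv2.minAreaRect(Q[:,:2].astype(np.float32)), 'mean',Q[:,:2].mean(0))
rect('block',sel(460,570,-430,-320,70,95))
rect('slug',sel(430,530,260,360,70,95))
rect('jar',sel(430,530,25,90,85,110))
rect('base',sel(420,720,-250,250,6,30))
rect('housing',sel(580,650,-250,-10,60,72))
rect('scale',sel(630,720,-60,250,40,60))
rect('lock',sel(590,640,-110,-50,76,90))
rect('post',sel(590,640,0,50,108,125))
rect('rider',sel(630,720,-60,250,52,60))
print(np.median(sel(400,800,-500,500,-15,8)[:,2]))
```

```text
block 433 zmed 78.65374748621912 ((510.5577392578125, -375.360595703125), (45.28940200805664, 34.68998336791992), 2.4193131923675537) mean [ 510.661 -374.34 ]
slug 341 zmed 78.85119559351028 ((479.9588623046875, 308.6300354003906), (38.15962600708008, 39.02201461791992), 19.16664695739746) mean [480.018 308.041]
jar 335 zmed 95.29909949999933 ((487.837158203125, 55.12493133544922), (36.37118148803711, 38.57524108886719), 0.1391693651676178) mean [488.054  54.782]
base 15980 zmed 11.483396384207708 ((565.8820190429688, -13.679931640625), (459.9716491699219, 295.0137634277344), 87.65071105957031) mean [554.497  -6.468]
housing 1390 zmed 65.26117637316781 ((613.6641845703125, -100.60017395019531), (36.76596450805664, 177.8457794189453), 1.6474344730377197) mean [ 613.418 -106.735]
scale 1167 zmed 47.411497566380376 ((652.2737426757812, 67.01553344726562), (226.02268981933594, 42.15540313720703), 89.5865707397461) mean [656.357  91.451]
lock 129 zmed 80.9250081122625 ((612.3091430664062, -79.59066009521484), (24.613147735595703, 24.30332374572754), 14.357390403747559) mean [612.66  -79.787]
post 67 zmed 114.69023013421838 ((608.756591796875, 20.618057250976562), (14.929935455322266, 15.335189819335938), 0.48529505729675293) mean [609.057  20.101]
rider 114 zmed 54.50347560895784 ((650.8562622070312, 60.83226776123047), (216.12704467773438, 33.004356384277344), 84.91561126708984) mean [654.797 115.435]
-0.7574224363495432
```

The picture shows the gauge in the centre, with its tray at about (272–338, 265–297) and the jar at its left end (285, 281). The block is at (500, 270), the slug at (158, 285), the lock button at (352, 216), the post at (302, 219) and the rider at (248, 197). I'll move above the block first.

```bash
cat >> h.py <<'E'
from scipy.spatial.transform import Rotation as Ro
def go(x,y,z,yaw):
    s=state(); R=Ro.from_euler('xyz',s['tcp_rot']); d=R.inv().apply(np.array([x,y,z])-s['eef_pos'])/1000
    y0=s['tcp_rot'][2]; r=-((yaw-y0+np.pi/2)%np.pi-np.pi/2)
    print('slide',d.round(4),'roll',round(r,4),'| now',s['eef_pos'].round(1),'rot',s['tcp_rot'].round(4))
E
python3 - <<'E'
from h import *
go(500,-375,200,np.pi/2+.035)
E
```

```text
slide [ 0.4024 -0.1468  0.0146] roll -1.378 | now [ 141.2 -608.9  214.7] rot [3.1415 0.     0.2278]
```

{"op": "step_arm", "data": {"increments": [{"slide": [0.054, -0.02, 0], "roll": -0.175}, {"slide": [0.108, -0.04, 0.005], "roll": -0.35}, {"slide": [0.162, -0.06, 0.005], "roll": -0.525}, {"slide": [0.216, -0.08, 0.01], "roll": -0.7}, {"slide": [0.27, -0.1, 0.0146], "roll": -0.875}]}}

```text
t: 1.38
eef_pos: [383.1, -449.4, 200.1]
tcp_rot: [3.141, 0.0, 1.108]
ft_force: [0.3, -0.6, 0.7]
opening: 1.0
grip_force: 0.0
```

Run:
```python
from h import *
go(500,-375,200,np.pi/2+.035)
```

```text
slide [1.187e-01 7.150e-02 1.000e-04] roll -0.4974 | now [ 383.1 -449.4  200.1] rot [3.1411e+00 3.0000e-04 1.1084e+00]
```

{"op": "step_arm", "data": {"increments": [{"slide": [0.04, 0.024, 0], "roll": -0.166}, {"slide": [0.08, 0.048, 0], "roll": -0.332}, {"slide": [0.1187, 0.0715, 0], "roll": -0.497}, {"slide": [0.1187, 0.0715, 0], "roll": -0.497}]}}

```text
t: 1.88
eef_pos: [500.9, -375.1, 199.8]
tcp_rot: [3.141, -0.0, 1.604]
ft_force: [-0.5, 0.5, 0.5]
opening: 1.003
grip_force: 0.0
```

Run:
```python
from h import *
np.set_printoptions(precision=1,suppress=True)
s=state();print(s['eef_pos'],s['tcp_rot'])
c=cam('wrist','w1')
T=np.linalg.inv(c['camera_from_world']);print(T,c['intrinsics'])
for n,z in dict(block_center=40,block=0).items():
    for m in mark_of('wrist',n)[:2]: print(n,m['uv'],round(m['confidence'],2),at_z(c,m['uv'],z,True))
for m in spot_in('wrist','block')[:1]: print(m)
# candidate top-corner projection helper: depth map
def wcloud(c):
    z=c['z_map']; v,u=np.nonzero(z>0); K=c['intrinsics']
    x=(u-K[0,2])/K[0,0]; y=(v-K[1,2])/K[1,1]; r=np.hypot(x,y)+1e-9; t=np.tan(r)/r
    Z=z[v,u]; P=np.c_[x*t*Z,-y*t*Z,-Z]; return P@T[:3,:3].T+T[:3,3]
P=wcloud(c); m=(abs(P[:,0]-505)<60)&(abs(P[:,1]+375)<60)&(P[:,2]>74)&(P[:,2]<86)
Q=P[m]; print(len(Q),np.median(Q[:,2]),cv2.minAreaRect(Q[:,:2].astype(np.float32)),Q[:,:2].mean(0))
```

```text
[ 500.9 -375.1  199.8] [ 3.1 -0.   1.6]
[[   1.    -0.    -0.   498.7]
 [   0.     1.     0.3 -303. ]
 [   0.    -0.3    1.   370.8]
 [   0.     0.     0.     1. ]] [[371.6   0.  313. ]
 [  0.  371.6 234. ]
 [  0.    0.    1. ]]
block_center [323.2, 217.9] 0.65 [ 510.8 -375.7   40. ]
block [325.3, 208.9] 0.72 [ 514.1 -375.     0. ]
{'bbox': [302.3, 197.1, 356.1, 248.5], 'confidence': 0.93}
2308 80.67687195558582 ((513.0036010742188, -375.96392822265625), (45.80219268798828, 34.291419982910156), 2.9484615325927734) [ 512.9 -374.8]
```

View pics/w1.png

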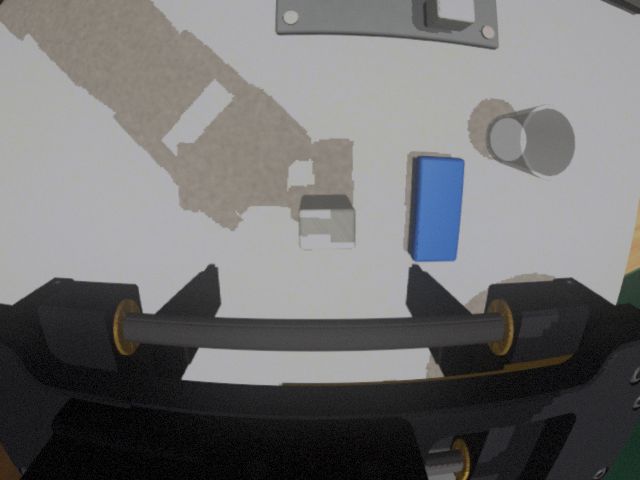

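The block's top is at pixels (302–356, 208–248), which gives about (512, −375.7) with a yaw of about 0.05, clear of the eraser. I'll descend and grasp.

Run:
```python
from h import *
go(511.5,-375.5,42,np.pi/2+.05)
```

```text
slide [0.0015 0.0134 0.1581] roll -0.0231 | now [ 498.2 -377.4  200.1] rot [-3.1414e+00  1.0000e-04  1.5977e+00]
```

{"op": "step_arm", "data": {"increments": [{"slide": [0.001, 0.0128, 0.05], "roll": -0.02}, {"slide": [0.001, 0.0128, 0.105], "roll": -0.02}, {"slide": [0.001, 0.0128, 0.145], "roll": -0.02}, {"slide": [0.001, 0.0128, 0.158], "roll": -0.02}, {"slide": [0.001, 0.0128, 0.158], "roll": -0.02}], "fingers": 1.0}}

```text
t: 2.7
eef_pos: [511.4, -376.1, 42.3]
tcp_rot: [-3.141, -0.0, 1.618]
ft_force: [-0.3, -0.2, 0.3]
opening: 1.0
grip_force: 0.0
```

{"op": "step_arm", "data": {"increments": [{"slide": [0, 0, 0], "roll": 0}, {"slide": [0, 0, 0], "roll": 0}, {"slide": [0, 0, 0], "roll": 0}, {"slide": [0, 0, 0], "roll": 0}, {"slide": [0, 0, 0], "roll": 0}], "fingers": 0.0}}

```text
t: 3.32
eef_pos: [511.8, -375.4, 42.2]
tcp_rot: [3.141, 0.0, 1.62]
ft_force: [-0.8, 0.1, 0.3]
opening: 0.528
grip_force: 0.0
```

{"op": "step_arm", "data": {"increments": [{"slide": [0, 0, 0], "roll": 0}, {"slide": [0, 0, 0], "roll": 0}, {"slide": [0, 0, 0], "roll": 0}]}}

```text
t: 3.7
eef_pos: [511.8, -375.5, 42.1]
tcp_rot: [3.141, 0.0, 1.62]
ft_force: [1.4, 0.3, 1.1]
opening: 0.48
grip_force: 30.0
```

{"op": "step_arm", "data": {"increments": [{"slide": [0, 0, -0.02], "roll": 0}, {"slide": [0, 0, -0.06], "roll": 0}, {"slide": [0, 0, -0.11], "roll": 0}, {"slide": [0, 0, -0.15], "roll": 0}, {"slide": [0, 0, -0.15], "roll": 0}]}}

```text
t: 4.32
eef_pos: [512.3, -375.9, 194.4]
tcp_rot: [3.139, 0.003, 1.62]
ft_force: [0.0, -0.1, -5.1]
opening: 0.482
grip_force: 30.0
```

Run:
```python
from h import *
np.set_printoptions(precision=2,suppress=True)
# refine gauge pose from top-camera depth
c=cam('top'); P,u,v=cloud(c)
def sel(x0,x1,y0,y1,z0,z1):
    m=(P[:,0]>x0)&(P[:,0]<x1)&(P[:,1]>y0)&(P[:,1]<y1)&(P[:,2]>z0)&(P[:,2]<z1);return P[m][:,:2].astype(np.float32)
for n,Q in dict(base=sel(430,700,-205,190,8,16),basefull=sel(430,700,-215,200,8,130),house=sel(590,640,-210,-20,62,70),tray=sel(440,540,-70,100,36,48),lock=sel(595,630,-100,-60,76,90),post=sel(590,640,0,50,105,125),jar=sel(450,530,25,90,85,110)).items():
    print(n,len(Q),cv2.minAreaRect(Q),Q.mean(0))
    if n=='base':
        # edges: per row/col extremes
        for a,b in ((0,1),(1,0)):
            bins=np.round(Q[:,a]/6); ks=np.unique(bins)
            lo=np.array([[k*6,Q[bins==k,b].min(),Q[bins==k,b].max()] for k in ks])[3:-3]
            for j in (1,2):
                p=np.polyfit(lo[:,0],lo[:,j],1); r=lo[:,j]-np.polyval(p,lo[:,0]); k=abs(r)<4
                p=np.polyfit(lo[k,0],lo[k,j],1); print(' edge of',"xy"[b],'slope',p, k.sum())
```

```text
base 14094 ((565.4264526367188, -6.2080535888671875), (229.79739379882812, 379.7085876464844), 1.9744360446929932) [555.74  -7.19]
 edge of y slope [  -0.03 -181.54] 2
 edge of y slope [  0.04 161.39] 2
 edge of x slope [ -0.03 451.24] 59
 edge of x slope [ -0.04 678.77] 27
basefull 18892 ((565.2551879882812, -1.2396087646484375), (229.79739379882812, 389.6513671875), 1.9744360446929932) [563.84  -6.6 ]
house 1234 ((613.8316650390625, -105.1186294555664), (36.547733306884766, 167.83822631835938), 1.975341558456421) [ 613.51 -107.56]
tray 380 ((489.61053466796875, 16.04833221435547), (60.010738372802734, 134.01763916015625), 2.039633274078369) [489.16  16.93]
lock 131 ((612.3359375, -79.67986297607422), (24.253681182861328, 24.42386245727539), 13.300289154052734) [612.63 -79.42]
post 66 ((609.235595703125, 20.13560676574707), (14.967353820800781, 15.288186073303223), 6.652804374694824) [609.18  20.07]
jar 334 ((487.8135681152344, 55.29503631591797), (36.3928108215332, 38.723392486572266), 0.1165662407875061) [488.07  54.77]
```

{"op": "step_arm", "data": {"increments": [{"slide": [0.04, 0, 0], "roll": 0}, {"slide": [0.1, 0, 0], "roll": 0.0145}, {"slide": [0.16, -0.001, 0], "roll": 0.0145}, {"slide": [0.22, -0.002, 0], "roll": 0.0145}, {"slide": [0.28, -0.0029, 0], "roll": 0.0145}]}}

```text
t: 5.0
eef_pos: [493.7, -93.9, 189.9]
tcp_rot: [-3.138, -0.001, 1.605]
ft_force: [1.1, 0.1, -3.9]
opening: 0.481
grip_force: 30.0
```

{"op": "step_arm", "data": {"increments": [{"slide": [0.05, 0.001, 0.01], "roll": 0}, {"slide": [0.09, 0.0015, 0.018], "roll": 0}, {"slide": [0.11, 0.0015, 0.022], "roll": 0}, {"slide": [0.11, 0.0015, 0.022], "roll": 0}, {"slide": [0.11, 0.0015, 0.022], "roll": 0}]}}

```text
t: 5.62
eef_pos: [492.5, 13.6, 169.1]
tcp_rot: [-3.14, 0.0, 1.605]
ft_force: [0.4, -0.8, -3.6]
opening: 0.481
grip_force: 30.0
```

```bash
cat >> h.py <<'E'
def wcloud(c):
    T=np.linalg.inv(c['camera_from_world'])
    z=c['z_map']; v,u=np.nonzero(z>0); K=c['intrinsics']
    x=(u-K[0,2])/K[0,0]; y=(v-K[1,2])/K[1,1]; r=np.hypot(x,y)+1e-9; t=np.tan(r)/r
    Z=z[v,u]; P=np.c_[x*t*Z,-y*t*Z,-Z]; return P@T[:3,:3].T+T[:3,3]
G0=np.array([554.6,18.4]); GY=.0345
def g2w(x,y):
    c,s=np.cos(GY),np.sin(GY); return G0+np.array([c*x-s*y,s*x+c*y])
def w2g(Q):
    c,s=np.cos(GY),np.sin(GY); D=np.asarray(Q)[...,:2]-G0; return np.stack([c*D[...,0]+s*D[...,1],-s*D[...,0]+c*D[...,1]],-1)
E
python3 - <<'E'
from h import *
np.set_printoptions(precision=2,suppress=True)
c=cam('wrist','w2')
for n,z in dict(jar_center=56,tray_in=16,boom_grip=96,lock_top=82).items():
    for m in mark_of('wrist',n)[:1]: p=at_z(c,m['uv'],z,True);print(n,m['uv'],round(m['confidence'],2),p,w2g(p))
P=wcloud(c);g=w2g(P)
for n,(x0,x1,y0,y1,z0,z1) in dict(jar=(-100,-40,10,70,90,102),wall=(-105,-30,-75,75,38,46),post=(40,70,-25,25,110,122),base=(-120,140,-230,180,8,16)).items():
    m=(g[:,0]>x0)&(g[:,0]<x1)&(g[:,1]>y0)&(g[:,1]<y1)&(P[:,2]>z0)&(P[:,2]<z1)
    if m.sum()>5: print(n,m.sum(),np.median(P[m][:,2]),'g min/max',g[m].min(0),g[m].max(0),cv2.minAreaRect(g[m].astype(np.float32)))
go(489.7,13.9,170,np.pi/2+GY)
E
```

```text
tray_in [312.5, 217.0] 0.9 [492.23  14.98  16.  ] [-62.45  -1.26]
jar 2761 96.83936090941097 g min/max [-82.55  18.73] [-43.31  58.82] ((-62.93998718261719, 38.72613525390625), (39.22739791870117, 39.3713493347168), 78.31234741210938)
wall 1433 42.738994568687644 g min/max [-93.24 -11.27] [-32.37  67.21] ((-62.60907745361328, 28.122207641601562), (60.82157516479492, 78.34713745117188), 0.40557044744491577)
post 507 116.31888521915386 g min/max [48.32 -7.94] [64.8  8.3] ((56.38589859008789, 0.3273162841796875), (16.281625747680664, 16.15907096862793), 2.2411258220672607)
base 41328 12.94743089519261 g min/max [-103.25 -185.33] [127.3  165.59] ((12.128639221191406, -9.855209350585938), (351.0370178222656, 230.41346740722656), 89.9398422241211)
slide [ 0. -0. -0.] roll -0.001 | now [492.8  13.5 170. ] rot [-3.14  0.    1.6 ]
```

View pics/w2.png

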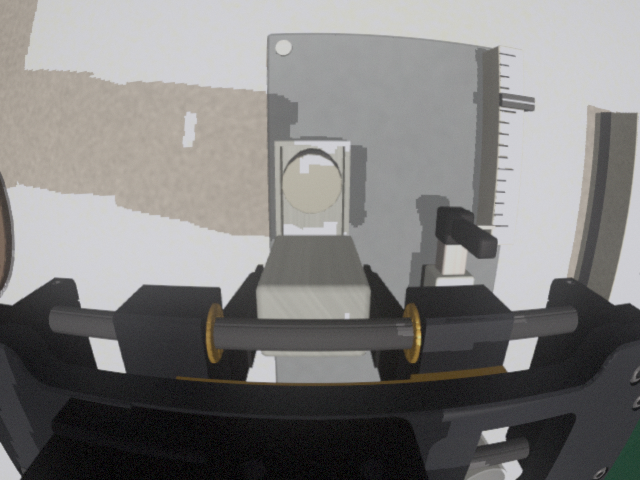

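Run:
```python
from h import *
np.set_printoptions(precision=2,suppress=True)
c=cam('wrist');s=state();print(s['eef_pos'],s['tcp_rot'],np.linalg.inv(c['camera_from_world'])[:3,3])
P=wcloud(c); R=Ro.from_euler('xyz',s['tcp_rot']); t=R.inv().apply(P-s['eef_pos'])
# tool frame: x=+y world, y=+x world, z down
for z0 in (5,15,25,35):
    m=(abs(t[:,2]-z0)<5)&(t[:,0]>5)&(t[:,0]<30)&(abs(t[:,1])<40)
    print(z0,m.sum(),'face x',np.median(t[m,0]),'y',t[m,1].min(),t[m,1].max())
m=(t[:,2]>-10)&(t[:,2]<60)&(t[:,0]>5)&(t[:,0]<30)&(abs(t[:,1])<26); print('bottom',np.percentile(t[m,2],[99,99.9]), t[m,2].max())
for n in ['block','block_center']:
    for d in mark_of('wrist',n)[:1]: print(n,d['uv'],d['confidence'])
Q=w2g(P); m=(abs(P[:,2]-12)<5)&(Q[:,0]>-115)&(Q[:,0]<140)&(Q[:,1]>-40)&(Q[:,1]<180)
print('base top y max', np.percentile(Q[m,1],99.9), 'x', np.percentile(Q[m,0],[.1,99.9]))
```

```text
[492.83  13.56 170.03] [3.14 0.   1.6 ] [490.62  85.57 340.92]
5 555 face x 15.87225212779485 y -21.71681533642241 22.875514325817047
15 414 face x 15.87845766034544 y -22.21400307995846 23.550318427278462
25 411 face x 16.01587888830304 y -21.755952241494203 22.90959961886264
35 358 face x 15.85694157587347 y -21.410686041899407 22.450371323640283
bottom [38.57 39.41] 39.690609582171184
block [318.2, 259.6] 0.59
block_center [311.6, 285.0] 0.76
base top y max 164.50488438951047 x [-102.63  121.81]
```

The picture shows the held block (271–356, 236–350) centred on the tray, with the jar at (312, 180), the rider at (515, 103) and the post at (465, 230). Relative to the tool, the gauge sits about 1.7 mm further in +x than the top camera says. I'll correct for that and lower the block.

{"op": "step_arm", "data": {"increments": [{"slide": [0.0015, -0.0015, 0.04], "roll": 0}, {"slide": [0.0015, -0.0015, 0.075], "roll": 0}, {"slide": [0.0015, -0.0015, 0.095], "roll": 0}, {"slide": [0.0015, -0.0015, 0.104], "roll": 0}, {"slide": [0.0015, -0.0015, 0.109], "roll": 0}]}}

```text
t: 6.65
eef_pos: [491.5, 15.5, 61.0]
tcp_rot: [3.141, 0.0, 1.605]
ft_force: [-0.0, 0.1, -3.0]
opening: 0.482
grip_force: 30.0
```

```bash
sed -i 's/554.6,18.4/556.3,18.4/' h.py
python3 - <<'E'
from h import *
s=state();print(s['eef_pos'].round(2),w2g(s['eef_pos']).round(2),s['ft_force'].round(1),s['moment'].round(2))
E
```

```text
[491.54  15.46  61.02] [-64.82  -0.7 ] [-0.   0.1 -3. ] [-0.03 -0.09  0.01]
```

{"op": "step_arm", "data": {"increments": [{"slide": [-0.0005, 0, 0.0015], "roll": 0}, {"slide": [-0.0005, 0, 0.003], "roll": 0}, {"slide": [-0.0005, 0, 0.0035], "roll": 0}]}}

```text
t: 7.02
eef_pos: [491.5, 15.0, 58.0]
tcp_rot: [3.141, 0.0, 1.605]
ft_force: [-1.8, -0.2, 7.1]
opening: 0.483
grip_force: 30.0
```

{"op": "step_arm", "data": {"increments": [{"slide": [0, 0, -0.0005], "roll": 0}, {"slide": [0, 0, -0.0005], "roll": 0}, {"slide": [0, 0, -0.0005], "roll": 0}, {"slide": [0, 0, -0.0005], "roll": 0}], "fingers": 1.0}}

```text
t: 7.52
eef_pos: [491.3, 15.0, 58.0]
tcp_rot: [3.141, 0.0, 1.605]
ft_force: [0.6, 0.4, 0.1]
opening: 0.845
grip_force: 0.0
```

{"op": "step_arm", "data": {"increments": [{"slide": [0, 0, -0.03], "roll": 0}, {"slide": [0, 0, -0.09], "roll": 0}, {"slide": [0, 0, -0.14], "roll": 0}, {"slide": [0, 0, -0.14], "roll": 0}]}}

```text
t: 8.02
eef_pos: [492.6, 15.0, 201.2]
tcp_rot: [3.135, 0.001, 1.605]
ft_force: [-0.3, 0.4, -0.4]
opening: 1.002
grip_force: 0.0
```

Run:
```python
from h import *
np.set_printoptions(precision=2,suppress=True)
c=cam('top'); P,_,_=cloud(c); P[:,0]+=1.7
g=w2g(P); m=(abs(P[:,2]-95.5)<7)&(abs(g[:,0]+65)<35)&(g[:,1]<16)&(g[:,1]>-40)
print('block top',m.sum(),P[m][:,2].mean(),P[m][:,2].std(),cv2.minAreaRect(g[m].astype(np.float32)))
m=(abs(P[:,2]-95.5)<7)&(abs(g[:,0]+65)<35)&(g[:,1]<70)&(g[:,1]>17); print('jar',g[m].min(0),g[m].max(0))
m=(abs(P[:,2]-80)<7)&(abs(P[:,0]-481)<35)&(abs(P[:,1]-308)<35); print('slug',P[m].min(0),P[m].max(0),P[m].mean(0))
go(481,308,190,np.pi/2+GY)
```

```text
block top 0 nan nan ((0.0, 0.0), (0.0, 0.0), 0.0)<stdin>:5: RuntimeWarning: Mean of empty slice.
  ret = ret.dtype.type(ret / rcount)
  ret = _var(a, axis=axis, dtype=dtype, out=out, ddof=ddof,
  arrmean = um.true_divide(arrmean, div, out=arrmean,
  ret = ret.dtype.type(ret / rcount)
Traceback (most recent call last):
ValueError: zero-size array to reduction operation minimum which has no identity
```

{"op": "step_arm", "data": {"increments": [{"slide": [0.05, 0, 0], "roll": 0}, {"slide": [0.11, 0, 0], "roll": 0}, {"slide": [0.17, 0, 0], "roll": 0}, {"slide": [0.23, 0, 0.004], "roll": 0}, {"slide": [0.29, 0, 0.008], "roll": 0}]}}

```text
t: 8.7
eef_pos: [480.4, 306.6, 188.1]
tcp_rot: [-3.139, 0.001, 1.605]
ft_force: [0.8, -0.4, 0.6]
opening: 1.002
grip_force: 0.0
```

{"op": "step_arm", "data": {"increments": [{"slide": [0.003, 0, 0], "roll": 0}, {"slide": [0.003, 0, 0], "roll": 0}, {"slide": [0.003, 0, 0], "roll": 0}]}}

```text
t: 9.07
eef_pos: [481.3, 306.6, 189.5]
tcp_rot: [-3.141, 0.001, 1.604]
ft_force: [-0.4, -0.1, 0.4]
opening: 1.001
grip_force: 0.0
```

Run:
```python
from h import *
np.set_printoptions(precision=4,suppress=True)
c=cam('wrist'); s=state(); print(s['eef_pos'],s['tcp_rot'])
P=wcloud(c); m=(abs(P[:,2]-80)<5)&(abs(P[:,0]-481)<40)&(abs(P[:,1]-308)<40)
Q=P[m]; print('slug',Q.min(0),Q.max(0),np.median(Q[:,2]),cv2.minEnclosingCircle(Q[:,:2].astype(np.float32)))
for d in mark_of('wrist','slug_center')[:1]: print(at_z(c,d['uv'],40,True),d['confidence'])
c=cam('top'); P,_,_=cloud(c); P[:,0]+=1.7
g=w2g(P); m=(abs(P[:,2]-95.5)<7)&(abs(g[:,0]+65)<35)&(g[:,1]<15.8)&(g[:,1]>-40)
print('block top',m.sum(),P[m][:,2].mean(),P[m][:,2].std(),cv2.minAreaRect(g[m].astype(np.float32)))
m=(abs(P[:,2]-95.5)<7)&(abs(g[:,0]+65)<35)&(g[:,1]<70)&(g[:,1]>17); print('jar',g[m].min(0),g[m].max(0))
```

```text
[481.409  306.5907 189.7676] [-3.1411  0.0004  1.6036]
slug [462.7228 289.5127  75.0712] [502.0841 329.8687  82.8541] 80.69778954636371 ((482.1220397949219, 309.7264404296875), 20.22588539123535)
[483.6983 309.0504  40.    ] 0.64
block top 425 95.15657088571751 2.117622953772196 ((-64.84416198730469, -2.1709232330322266), (32.76772689819336, 44.08108901977539), 88.20499420166016)
jar [-83.7438  19.7054] [-47.0731  58.4261]
```

{"op": "step_arm", "data": {"increments": [{"slide": [0.003, 0, 0.05], "roll": 0}, {"slide": [0.003, 0, 0.1], "roll": 0}, {"slide": [0.003, 0, 0.138], "roll": 0}, {"slide": [0.003, 0, 0.148], "roll": 0}, {"slide": [0.003, 0, 0.148], "roll": 0}]}}

```text
t: 9.85
eef_pos: [481.4, 310.6, 42.4]
tcp_rot: [3.142, 0.0, 1.605]
ft_force: [0.8, -0.2, -0.4]
opening: 0.999
grip_force: 0.0
```

{"op": "step_arm", "data": {"increments": [{"slide": [0, 0, 0], "roll": 0}, {"slide": [0, 0, 0], "roll": 0}, {"slide": [0, 0, 0], "roll": 0}, {"slide": [0, 0, 0], "roll": 0}, {"slide": [0, 0, 0], "roll": 0}], "fingers": 0.0}}

```text
t: 10.48
eef_pos: [481.1, 310.9, 42.1]
tcp_rot: [3.141, 0.0, 1.605]
ft_force: [0.4, 1.4, -0.8]
opening: 0.529
grip_force: 0.0
```

{"op": "step_arm", "data": {"increments": [{"slide": [0, 0, 0], "roll": 0}, {"slide": [0, 0, 0], "roll": 0}, {"slide": [0, 0, 0], "roll": 0}, {"slide": [0, 0, 0], "roll": 0}]}}

```text
t: 10.98
eef_pos: [481.2, 310.9, 42.0]
tcp_rot: [3.141, 0.0, 1.605]
ft_force: [1.1, 0.3, -0.1]
opening: 0.415
grip_force: 30.0
```

{"op": "step_arm", "data": {"increments": [{"slide": [0, 0, -0.02], "roll": 0}, {"slide": [0, 0, -0.07], "roll": 0}, {"slide": [0, 0, -0.12], "roll": 0}, {"slide": [-0.03, 0, -0.135], "roll": 0}, {"slide": [-0.08, 0, -0.135], "roll": 0}]}}

```text
t: 11.6
eef_pos: [483.7, 230.9, 177.8]
tcp_rot: [3.14, -0.0, 1.608]
ft_force: [0.3, -0.3, -5.9]
opening: 0.411
grip_force: 30.0
```

{"op": "step_arm", "data": {"increments": [{"slide": [-0.06, 0, 0], "roll": 0}, {"slide": [-0.12, 0, 0], "roll": 0}, {"slide": [-0.18, 0, 0], "roll": 0}, {"slide": [-0.23, 0, 0], "roll": 0}, {"slide": [-0.2548, 0, 0], "roll": 0}]}}

```text
t: 12.22
eef_pos: [492.0, -26.0, 176.5]
tcp_rot: [-3.14, -0.0, 1.603]
ft_force: [-0.4, 0.1, -4.8]
opening: 0.411
grip_force: 30.0
```

{"op": "step_arm", "data": {"increments": [{"slide": [0, 0, 0], "roll": 0}, {"slide": [0, 0, 0], "roll": 0}, {"slide": [0, 0, 0], "roll": 0}]}}

```text
t: 12.6
eef_pos: [492.4, -22.9, 176.9]
tcp_rot: [-3.141, -0.0, 1.607]
ft_force: [-0.5, -0.1, -5.4]
opening: 0.414
grip_force: 30.0
```

Run:
```python
from h import *
np.set_printoptions(precision=2,suppress=True)
c=cam('wrist','w3'); s=state(); print(s['eef_pos'],w2g(s['eef_pos']),s['ft_force'],s['opening'])
P=wcloud(c); R=Ro.from_euler('xyz',s['tcp_rot']); t=R.inv().apply(P-s['eef_pos'])
for z0 in (10,20,30):
    m=(abs(t[:,2]-z0)<5)&(t[:,0]>0)&(t[:,0]<30)&(abs(t[:,1])<30); print(z0,m.sum(),'xmax',np.percentile(t[m,0],98),'y',t[m,1].min(),t[m,1].max())
g=w2g(P-[.6,0,0])
for n,(y0,y1) in dict(block=(-30,16),jar=(17,70)).items():
    m=(abs(P[:,2]-97)<4)&(abs(g[:,0]+65)<35)&(g[:,1]<y1)&(g[:,1]>y0)
    print(n,m.sum(),np.median(P[m][:,2]),g[m].min(0),g[m].max(0),cv2.minAreaRect(g[m].astype(np.float32)))
```

```text
[492.5  -22.87 176.92] [-65.18 -39.04] [ 0.59 -0.07 -4.74] 0.41176807093012135
10 335 xmax 18.449994039012115 y -17.439101865286826 19.36075511679401
20 338 xmax 18.62458520614729 y -19.36653845227997 19.796485791560585
30 278 xmax 18.683036330041244 y -19.130419701510267 19.968986899519585
block 3198 96.72400870687557 [-87.62 -18.61] [-41.78  14.98] ((-64.72682189941406, -1.8755016326904297), (45.79079818725586, 33.62240219116211), 0.21046476066112518)
jar 2664 96.84310402775944 [-84.36  18.92] [-46.    58.45] ((-65.17343139648438, 38.68821716308594), (38.340518951416016, 39.533287048339844), 0.12964321672916412)
```

View pics/w3.png

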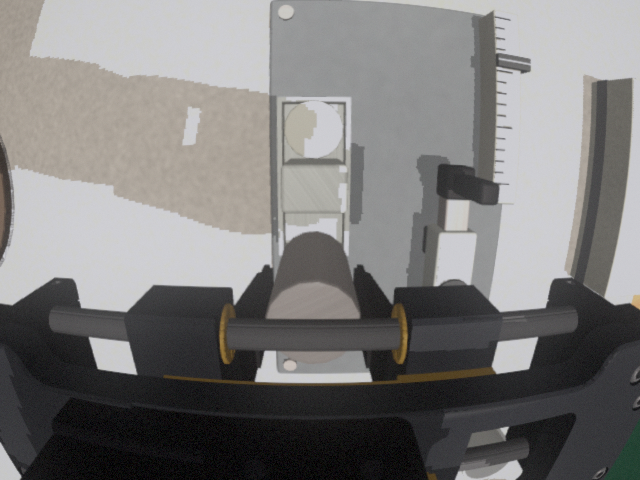

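The block stands straight in the tray at (285–347, 165–212), the jar is at (313, 130), and the held slug is in line with the free end. I'll lower it.

{"op": "step_arm", "data": {"increments": [{"slide": [-0.0007, 0, 0.045], "roll": 0}, {"slide": [-0.0007, 0, 0.08], "roll": 0}, {"slide": [-0.0007, 0, 0.1], "roll": 0}, {"slide": [-0.0007, 0, 0.11], "roll": 0}, {"slide": [-0.0007, 0, 0.1155], "roll": 0}]}}

```text
t: 13.28
eef_pos: [492.9, -24.2, 61.4]
tcp_rot: [3.141, 0.0, 1.606]
ft_force: [0.0, -0.2, -5.0]
opening: 0.413
grip_force: 30.0
```

{"op": "step_arm", "data": {"increments": [{"slide": [0, 0, 0.0015], "roll": 0}, {"slide": [0, 0, 0.003], "roll": 0}, {"slide": [0, 0, 0.0035], "roll": 0}]}}

```text
t: 13.65
eef_pos: [492.8, -24.5, 58.4]
tcp_rot: [3.141, 0.0, 1.605]
ft_force: [-0.0, 0.0, -5.3]
opening: 0.415
grip_force: 30.0
```

{"op": "step_arm", "data": {"increments": [{"slide": [0, 0, 0.0007], "roll": 0}, {"slide": [0, 0, 0.0013], "roll": 0}]}}

```text
t: 13.9
eef_pos: [493.0, -24.5, 57.8]
tcp_rot: [3.14, 0.0, 1.605]
ft_force: [-4.5, 0.6, 19.0]
opening: 0.413
grip_force: 30.0
```

{"op": "step_arm", "data": {"increments": [{"slide": [0, 0, -0.0006], "roll": 0}, {"slide": [0, 0, -0.0006], "roll": 0}, {"slide": [0, 0, -0.0006], "roll": 0}, {"slide": [0, 0, -0.0006], "roll": 0}], "fingers": 1.0}}

```text
t: 14.4
eef_pos: [492.7, -24.5, 57.3]
tcp_rot: [-3.142, 0.0, 1.605]
ft_force: [-0.7, 0.3, -0.5]
opening: 0.778
grip_force: 0.0
```

{"op": "step_arm", "data": {"increments": [{"slide": [0, 0, -0.03], "roll": 0}, {"slide": [0, 0, -0.08], "roll": 0}, {"slide": [0, 0, -0.12], "roll": 0}, {"slide": [0, 0, -0.12], "roll": 0}]}}

```text
t: 14.9
eef_pos: [493.7, -24.6, 179.8]
tcp_rot: [3.137, 0.001, 1.605]
ft_force: [-0.2, -0.5, -0.8]
opening: 1.0
grip_force: 0.0
```

Run:
```python
from h import *
np.set_printoptions(precision=2,suppress=True)
c=cam('wrist','w4'); s=state(); print(s['eef_pos'],w2g(s['eef_pos']))
P=wcloud(c); g=w2g(P-[.6,0,0])
for n,(y0,y1) in dict(slug=(-75,-20),block=(-19.2,15.5),jar=(17,70)).items():
    m=(abs(P[:,2]-97)<5)&(abs(g[:,0]+65)<35)&(g[:,1]<y1)&(g[:,1]>y0)
    if m.sum(): print(n,m.sum(),np.median(P[m][:,2]),P[m][:,2].std(),g[m].min(0),g[m].max(0))
for n,z in dict(lock_top=82).items():
    for d in mark_of('wrist',n)[:1]: print(n,d['confidence'],w2g(at_z(c,d['uv'],z,True)-[.6,0,0]))
m=(abs(P[:,2]-83)<4)&(abs(g[:,0]-55)<20)&(abs(g[:,1]+100)<20)
if m.sum(): print('lock',m.sum(),g[m].min(0),g[m].max(0))
x,y=g2w(55,-100); go(x,y,110,np.pi/2+GY)
```

```text
[492.95 -24.48 178.1 ] [-64.79 -40.67]
slug 2276 96.7031667721267 0.8852358489894553 [-84.6  -61.84] [-44.95 -22.26]
block 3147 96.69100296037288 0.8587970610427388 [-88.15 -18.2 ] [-41.91  14.92]
jar 2632 96.89111996340576 0.7250328329263201 [-84.8   18.93] [-46.08  58.36]
lock_top 0.83 [  54.54 -100.58]
lock 212 [  47.93 -104.3 ] [ 67.34 -86.66]
slide [-0.06  0.12  0.07] roll 0.0001 | now [492.4 -24.4 177.1] rot [3.14 0.   1.61]
```

View pics/w4.png

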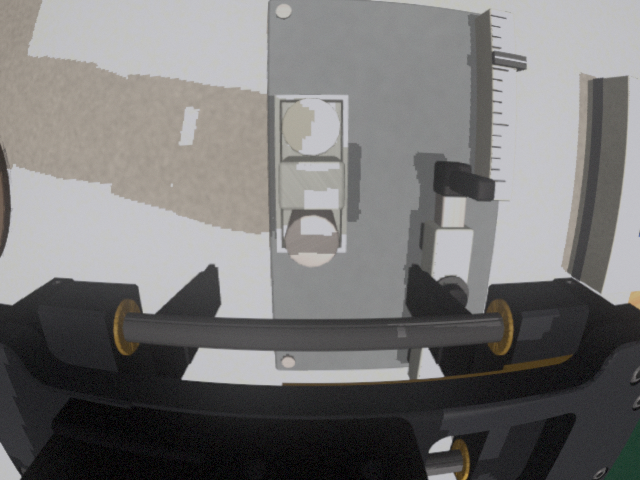

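The jar (313, 127), block (311, 186) and slug (312, 240) all stand in the tray, with top heights equal at about 96.7. Next is the lock button at (453, 289).

{"op": "step_arm", "data": {"increments": [{"slide": [-0.02, 0.04, 0], "roll": 0}, {"slide": [-0.04, 0.08, 0], "roll": 0}, {"slide": [-0.0594, 0.12, 0], "roll": 0}, {"slide": [-0.0594, 0.12, 0.03], "roll": 0}, {"slide": [-0.0594, 0.12, 0.06], "roll": 0}], "fingers": 0.0}}

```text
t: 15.62
eef_pos: [614.1, -79.8, 114.4]
tcp_rot: [-3.139, -0.001, 1.605]
ft_force: [-0.2, 0.8, 0.4]
opening: 0.527
grip_force: 0.0
```

{"op": "step_arm", "data": {"increments": [{"slide": [0, 0, 0], "roll": 0}, {"slide": [0, 0, 0], "roll": 0}, {"slide": [0, 0, 0], "roll": 0}, {"slide": [0, 0, 0], "roll": 0}, {"slide": [0, 0, 0], "roll": 0}]}}

```text
t: 16.25
eef_pos: [614.7, -79.7, 117.9]
tcp_rot: [3.141, 0.0, 1.605]
ft_force: [-0.9, 0.1, -0.2]
opening: 0.028
grip_force: 0.0
```

Run:
```python
from h import *
np.set_printoptions(precision=2,suppress=True)
s=state(); print(s['eef_pos'],w2g(s['eef_pos']),s['opening'])
c=cam('wrist','w5'); P=wcloud(c); g=w2g(P-[.6,0,0])
for n,(x0,x1,y0,y1,z0,z1) in dict(post=(40,70,-25,25,108,122),rider=(98,130,20,150,53,62),scale=(85,130,-40,170,45,51)).items():
    m=(g[:,0]>x0)&(g[:,0]<x1)&(g[:,1]>y0)&(g[:,1]<y1)&(P[:,2]>z0)&(P[:,2]<z1)
    if m.sum(): print(n,m.sum(),np.median(P[m][:,2]),g[m].min(0),g[m].max(0),np.median(g[m],0))
for n,z in dict(rider_line=56,boom_pointer=56,boom_grip=96).items():
    for d in mark_of('wrist',n)[:1]: print(n,d['confidence'],d['uv'],w2g(at_z(c,d['uv'],z,True)-[.6,0,0]))
```

```text
[614.74 -79.68 117.86] [  55.03 -100.04] 0.02755409108371587
post 1141 116.45226039224954 [46.92 -8.46] [62.73  7.65] [54.81 -1.06]
scale 4810 48.89944463412496 [ 91.35 -18.06] [118.09  68.71] [104.23  23.22]
boom_pointer 0.96 [372.8, 96.2] [92.07 -1.43]
boom_grip 0.94 [311.5, 83.0] [54.08  0.37]
```

{"op": "step_arm", "data": {"increments": [{"slide": [0, 0, 0.025], "roll": 0}, {"slide": [0, 0, 0.033], "roll": 0}, {"slide": [0, 0, 0.036], "roll": 0}, {"slide": [0, 0, 0.039], "roll": 0}, {"slide": [0, 0, 0.0415], "roll": 0}]}}

```text
t: 17.08
eef_pos: [614.6, -79.7, 76.3]
tcp_rot: [3.141, 0.0, 1.605]
ft_force: [-2.6, 0.8, 2.8]
opening: 0.004
grip_force: 1.9
```

{"op": "step_arm", "data": {"increments": [{"slide": [0, 0, 0.001], "roll": 0}, {"slide": [0, 0, 0.0018], "roll": 0}]}}

```text
t: 17.32
eef_pos: [614.7, -79.7, 74.2]
tcp_rot: [3.141, 0.0, 1.605]
ft_force: [-5.4, 1.2, 12.1]
opening: 0.003
grip_force: 6.0
```

{"op": "step_arm", "data": {"increments": [{"slide": [0, 0, 0.0005], "roll": 0}, {"slide": [0, 0, 0.0008], "roll": 0}, {"slide": [0, 0, 0.0008], "roll": 0}]}}

```text
t: 17.7
eef_pos: [614.7, -79.7, 74.2]
tcp_rot: [3.141, 0.0, 1.605]
ft_force: [-5.5, 1.9, 12.8]
opening: 0.004
grip_force: 6.3
```

{"op": "step_arm", "data": {"increments": [{"slide": [0, 0, 0.0005], "roll": 0}, {"slide": [0, 0, 0.001], "roll": 0}, {"slide": [0, 0, 0.001], "roll": 0}]}}

```text
t: 18.08
eef_pos: [614.7, -79.7, 74.1]
tcp_rot: [3.14, 0.0, 1.605]
ft_force: [-8.3, 1.9, 21.2]
opening: 0.004
grip_force: 10.7
```

The button is bottomed at z 74. I'll retract, open the fingers and move to the post.

{"op": "step_arm", "data": {"increments": [{"slide": [0, 0, -0.02], "roll": 0}, {"slide": [0, 0, -0.07], "roll": 0}, {"slide": [0, 0, -0.08], "roll": 0}, {"slide": [0.05, 0, -0.08], "roll": 0}, {"slide": [0.0999, 0, -0.08], "roll": 0}], "fingers": 0.6}}

```text
t: 18.7
eef_pos: [611.2, 20.9, 151.7]
tcp_rot: [3.141, 0.0, 1.604]
ft_force: [-0.1, -1.0, 0.6]
opening: 0.476
grip_force: 0.0
```

{"op": "step_arm", "data": {"increments": [{"slide": [0, 0, 0], "roll": 0}, {"slide": [0, 0, 0], "roll": 0}, {"slide": [0, 0, 0], "roll": 0}]}}

```text
t: 19.08
eef_pos: [611.3, 19.1, 151.9]
tcp_rot: [-3.141, 0.0, 1.604]
ft_force: [-0.1, -0.3, 0.3]
opening: 0.601
grip_force: 0.0
```

Run:
```python
from h import *
np.set_printoptions(precision=2,suppress=True)
c=cam('wrist','w6'); s=state(); print(s['eef_pos'],w2g(s['eef_pos']),s['opening'])
P=wcloud(c); g=w2g(P-[.6,0,0])
for n,(x0,x1,y0,y1,z0,z1) in dict(post=(40,70,-25,25,108,122),rider=(85,130,20,150,53.5,62),scale=(85,130,-40,170,45,51)).items():
    m=(g[:,0]>x0)&(g[:,0]<x1)&(g[:,1]>y0)&(g[:,1]<y1)&(P[:,2]>z0)&(P[:,2]<z1)
    if m.sum(): print(n,m.sum(),np.median(P[m][:,2]),np.percentile(g[m],[1,50,99],axis=0).ravel())
for n,z in dict(rider_line=56,boom_pointer=56,boom_grip=96,lock_top=74).items():
    for d in mark_of('wrist',n)[:1]: print(n,d['confidence'],d['uv'],w2g(at_z(c,d['uv'],z,True)-[.6,0,0]))
im=c['color']
b=spot_in('wrist','rider')[:1]; print(b)
```

```text
[611.3   19.06 151.94] [54.99 -1.24] 0.5986343413288457
post 724 116.36198095870519 [47.08 -7.12 54.81  1.51 62.54  7.9 ]
rider 759 57.06410877921485 [ 89.95 102.45 106.25 108.09 123.28 114.18]
scale 7169 48.91179191859982 [ 91.83 -16.08 104.24  64.46 117.33 155.15]
rider_line 0.95 [365.1, 84.8] [ 92.01 109.39]
boom_grip 0.8 [314.7, 251.3] [55.91 -1.05]
lock_top 0.56 [316.0, 358.3] [ 57.11 -97.57]
[{'bbox': [360.9, 80.8, 411.4, 99.0], 'confidence': 0.81}]
```

View pics/w6.png

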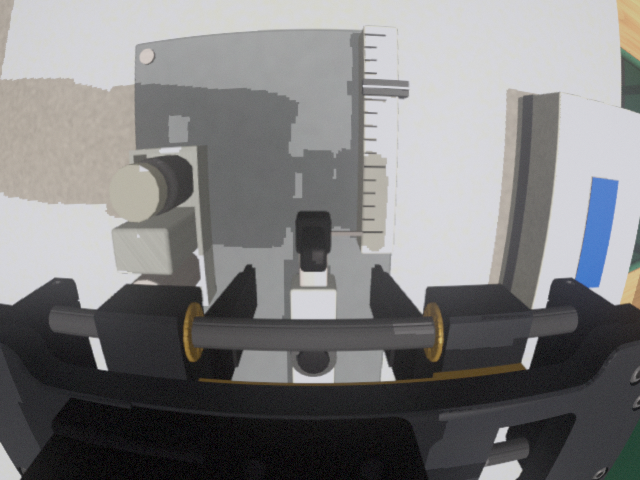

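The post is at (313, 235) with the pointer tip at (383, 233). The rider is at (361–411, 81–99), which puts its line at y ≈ 108.5 in the gauge frame. I'll grasp the post.

{"op": "step_arm", "data": {"increments": [{"slide": [0.0013, 0, 0.03], "roll": 0}, {"slide": [0.0013, 0, 0.06], "roll": 0}, {"slide": [0.0013, 0, 0.074], "roll": 0}, {"slide": [0.0013, 0, 0.074], "roll": 0}]}}

```text
t: 19.88
eef_pos: [610.9, 21.4, 77.7]
tcp_rot: [-3.14, -0.0, 1.605]
ft_force: [0.1, 0.3, 1.0]
opening: 0.601
grip_force: 0.0
```

{"op": "step_arm", "data": {"increments": [{"slide": [0, 0, 0], "roll": 0}, {"slide": [0, 0, 0], "roll": 0}, {"slide": [0, 0, 0], "roll": 0}, {"slide": [0, 0, 0], "roll": 0}, {"slide": [0, 0, 0], "roll": 0}], "fingers": 0.0}}

```text
t: 20.5
eef_pos: [611.3, 21.5, 78.3]
tcp_rot: [3.141, 0.0, 1.605]
ft_force: [0.0, 0.8, 1.7]
opening: 0.167
grip_force: 30.0
```

{"op": "step_arm", "data": {"increments": [{"slide": [0, 0, 0], "roll": 0}, {"slide": [0, 0, 0], "roll": 0}, {"slide": [0, 0, 0], "roll": 0}]}}

```text
t: 20.88
eef_pos: [611.3, 21.5, 78.4]
tcp_rot: [3.141, 0.0, 1.605]
ft_force: [-1.1, -0.3, 2.5]
opening: 0.166
grip_force: 30.0
```

Gripped at 16 mm. I'll draw the arm out 95 mm first, then measure.

{"op": "step_arm", "data": {"increments": [{"slide": [0.015, 0, 0], "roll": 0}, {"slide": [0.04, 0, 0], "roll": 0}, {"slide": [0.065, 0, 0], "roll": 0}, {"slide": [0.085, 0, 0], "roll": 0}, {"slide": [0.095, 0, 0], "roll": 0}]}}

```text
t: 21.5
eef_pos: [608.0, 116.8, 78.4]
tcp_rot: [3.141, 0.001, 1.606]
ft_force: [0.8, -6.8, 3.1]
opening: 0.163
grip_force: 30.0
```

{"op": "step_arm", "data": {"increments": [{"slide": [0, 0, 0], "roll": 0}, {"slide": [0, 0, 0], "roll": 0}, {"slide": [0, 0, 0], "roll": 0}]}}

```text
t: 21.88
eef_pos: [608.0, 115.7, 78.3]
tcp_rot: [3.141, 0.001, 1.605]
ft_force: [-0.3, -5.4, 3.6]
opening: 0.17
grip_force: 30.0
```

Run:
```python
from h import *
np.set_printoptions(precision=2,suppress=True)
c=cam('wrist','w7'); s=state(); print(s['eef_pos'],w2g(s['eef_pos']),s['opening'],s['ft_force'])
P=wcloud(c); g=w2g(P-[.6,0,0])
m=(g[:,0]>98)&(g[:,0]<130)&(g[:,1]>90)&(g[:,1]<125)&(P[:,2]>53.5)&(P[:,2]<62)
if m.sum(): print('rider',m.sum(),np.percentile(g[m],[1,50,99],axis=0).ravel())
for n,z in dict(rider_line=56,boom_pointer=56).items():
    for d in mark_of('wrist',n)[:1]: print(n,d['confidence'],d['uv'],w2g(at_z(c,d['uv'],z,True)-[.6,0,0]))
im=c['color'][:,:,::-1]; b=spot_in('wrist','rider')[:1]; print(b)
bb=np.array(b[0]['bbox']).astype(int) if b else [340,150,430,250]
cx,cy=(bb[0]+bb[2])//2,(bb[1]+bb[3])//2
cr=im[max(cy-50,0):cy+50,cx-65:cx+65]; print('crop origin',cx-65,max(cy-50,0))
cv2.imwrite('pics/w7c.png',cv2.resize(cr,None,fx=6,fy=6,interpolation=cv2.INTER_CUBIC))
```

```text
[608.03 115.62  78.35] [55.06 95.38] 0.16640605027736965 [ 1.08 -5.09  4.09]
rider 946 [ 98.33 102.7  110.7  109.17 123.39 114.45]
rider_line 0.77 [382.6, 245.1] [ 93.11 109.66]
boom_pointer 0.57 [380.2, 269.3] [92.53 95.49]
[{'bbox': [376.7, 229.0, 440.0, 257.4], 'confidence': 0.8}]
crop origin 343 193
```

View pics/w7c.png

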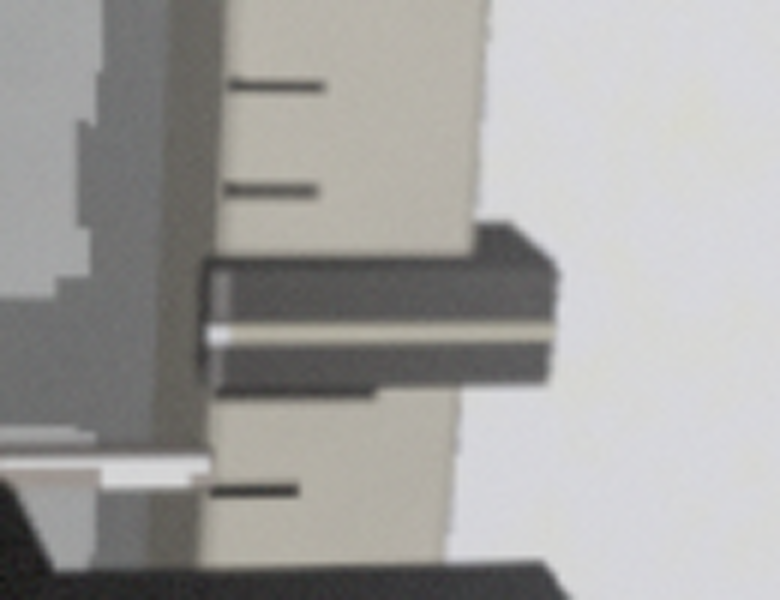

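Run:
```python
from h import *
np.set_printoptions(precision=2,suppress=True)
c=cam('wrist')
f=lambda a,b,z: w2g(at_z(c,(343+a/6-.4,193+b/6-.4),z,True)-[.6,0,0])
print('line',f(222,333,56),f(540,331,56),'pointer z56',f(207,467,56),'z53',f(207,467,53))
P=wcloud(c); g=w2g(P-[.6,0,0])
m=(g[:,0]>80)&(g[:,0]<91)&(g[:,1]>88)&(g[:,1]<101)&(P[:,2]>49)&(P[:,2]<66); print('pointer',m.sum(),np.median(P[m],0)[2],np.median(g[m],0))
print('ticks',f(290,393,48),f(255,490,48),f(270,190,48),f(275,85,48))
```

```text
line [ 91.51 107.87] [122.32 107.85] pointer z56 [90.79 94.76] z53 [91.35 93.63]
pointer 138 54.581310003300686 [85.49 94.66]
ticks [100.09  99.28] [97.23 89.27] [ 96.99 119.45] [ 97.01 129.5 ]
```

{"op": "step_arm", "data": {"increments": [{"slide": [0.005, 0, 0], "roll": 0}, {"slide": [0.01, 0, 0], "roll": 0}, {"slide": [0.0135, 0, 0], "roll": 0}, {"slide": [0.0135, 0, 0], "roll": 0}, {"slide": [0.0135, 0, 0], "roll": 0}]}}

```text
t: 22.75
eef_pos: [607.6, 129.1, 78.3]
tcp_rot: [3.141, 0.001, 1.605]
ft_force: [-0.4, -5.9, 2.7]
opening: 0.165
grip_force: 30.0
```

Run:
```python
from h import *
np.set_printoptions(precision=2,suppress=True)
c=cam('wrist'); s=state(); print(s['eef_pos'],w2g(s['eef_pos']),s['ft_force'])
for n,z in dict(rider_line=56,boom_pointer=56).items():
    for d in mark_of('wrist',n)[:1]: print(n,d['confidence'],d['uv'],w2g(at_z(c,d['uv'],z,True)-[.6,0,0]))
p=g2w(92,108); q=c['camera_from_world']@np.r_[p,56,1]; x,y,z=q[0],-q[1],-q[2]
r=np.hypot(x,y); th=np.arctan2(r,z); K=c['intrinsics']; u=K[0,2]+K[0,0]*th*x/r; v=K[1,2]+K[1,1]*th*y/r
u0,v0=int(u)-40,int(v)-30; print('crop origin',u0,v0)
cr=c['color'][v0:v0+60,u0:u0+80,::-1]
cv2.imwrite('pics/w8.png',cv2.resize(cr,None,fx=10,fy=10,interpolation=cv2.INTER_CUBIC))
```

```text
[607.59 129.06  78.36] [ 55.08 108.83] [ 0.98 -6.55  3.54]
rider_line 0.67 [381.2, 271.4] [ 93.18 107.64]
crop origin 338 240
```

View pics/w8.png

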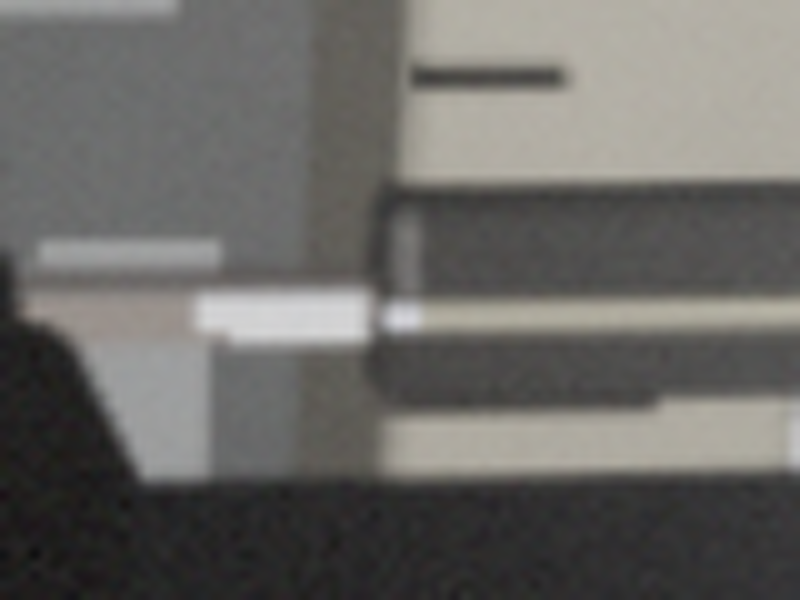

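The pointer (crop row 316) looks level with the white line (row 317). However, the pointer sits about 2–3 mm lower and the view is oblique, so I'll check with depth.

Run:
```python
from h import *
np.set_printoptions(precision=2,suppress=True)
A=[];B=[]
for i in range(4):
    c=cam('wrist'); P=wcloud(c); g=w2g(P-[.6,0,0])
    m=(g[:,0]>76)&(g[:,0]<88)&(g[:,1]>100)&(g[:,1]<116)&(P[:,2]>49)&(P[:,2]<62); A.append(np.c_[g[m],P[m][:,2]])
    m=(g[:,0]>95)&(g[:,0]<120)&(g[:,1]>98)&(g[:,1]<120)&(P[:,2]>54.5)&(P[:,2]<62); B.append(np.c_[g[m],P[m][:,2]])
a=np.vstack(A);b=np.vstack(B)
print('pointer',len(a)//4,np.percentile(a,[2,50,98],axis=0).ravel(),a.mean(0)); print('rider',len(b)//4,np.percentile(b,[1,50,99],axis=0).ravel())
T=np.linalg.inv(c['camera_from_world'])[:3,3]; print('cam',w2g(T),T[2])
s=state(); print(w2g(s['eef_pos']),s['ft_force'])
# top camera, same comparison
c=cam('top'); P,_,_=cloud(c); g=w2g(P+[1.7,0,0])
m=(g[:,0]>60)&(g[:,0]<68)&0 if 0 else (abs(g[:,0]-55)<20)&(abs(g[:,1]-108)<30)&(P[:,2]>50); print('top',m.sum())
m=(g[:,0]>95)&(g[:,0]<122)&(g[:,1]>98)&(g[:,1]<120)&(P[:,2]>52)&(P[:,2]<60); print('rider top',m.sum(),g[m].min(0) if m.sum() else '',g[m].max(0) if m.sum() else '')
```

```text
pointer 147 [ 76.2  106.14  51.7   81.86 108.15  54.54  87.66 109.28  56.16] [ 81.92 107.9   54.25]
rider 878 [ 95.33 102.69  54.84 107.29 109.2   56.94 119.75 114.7   58.74]
cam [ 55.24 181.04] 249.26286488968015
[ 55.06 108.8 ] [ 0.83 -5.5   3.66]
top 1165
rider top 0
```

The depth readings put the pointer at about 107.7–107.9 and the rider's centre at about 108.6. I'll draw 0.9 mm more.

{"op": "step_arm", "data": {"increments": [{"slide": [0.0005, 0, 0], "roll": 0}, {"slide": [0.0009, 0, 0], "roll": 0}, {"slide": [0.0009, 0, 0], "roll": 0}, {"slide": [0.0009, 0, 0], "roll": 0}]}}

```text
t: 23.65
eef_pos: [607.6, 129.8, 78.3]
tcp_rot: [3.141, 0.001, 1.605]
ft_force: [0.8, -6.8, 3.7]
opening: 0.168
grip_force: 30.0
```

Run:
```python
from h import *
np.set_printoptions(precision=2,suppress=True)
A=[];B=[];C=[]
for i in range(3):
    c=cam('wrist',f'w9_{i}'); P=wcloud(c); g=w2g(P-[.6,0,0])
    m=(g[:,0]>76)&(g[:,0]<88)&(g[:,1]>100)&(g[:,1]<116)&(P[:,2]>49)&(P[:,2]<62); A.append(np.c_[g[m],P[m][:,2]])
    m=(g[:,0]>95)&(g[:,0]<120)&(g[:,1]>98)&(g[:,1]<120)&(P[:,2]>54.5)&(P[:,2]<62); B.append(np.c_[g[m],P[m][:,2]])
a=np.vstack(A);b=np.vstack(B)
print('pointer',np.percentile(a,[2,50,98],axis=0).ravel(),a.mean(0)); print('rider',np.percentile(b,[1,50,99],axis=0).ravel())
s=state(); print(w2g(s['eef_pos']),s['ft_force'],s['t'])
# tray pieces check
for n,(y0,y1) in dict(slug=(-75,-20),block=(-19.2,15.5),jar=(17,70)).items():
    m=(abs(P[:,2]-97)<6)&(abs(g[:,0]+65)<35)&(g[:,1]<y1)&(g[:,1]>y0)
    if m.sum(): print(n,m.sum(),np.median(P[m][:,2]),g[m].min(0),g[m].max(0))
for n,z in dict(rider_line=56,boom_pointer=53.5).items():
    for cn in ('wrist','scene'):
        c=cam(cn)
        for d in mark_of(cn,n)[:1]: print(cn,n,d['confidence'],w2g(at_z(c,d['uv'],z,cn=='wrist')))
```

```text
pointer [ 76.18 106.91  51.65  81.95 108.92  54.49  87.62 110.08  55.98] [ 81.9  108.7   54.21]
rider [ 95.27 102.75  54.76 107.25 109.18  56.91 119.7  114.75  58.74]
[ 55.07 109.61] [-0.5  -6.63  3.61] 23.8
jar 25 91.66740158073114 [-69.38  57.4 ] [-58.48  59.56]
wrist rider_line 0.96 [ 93.76 106.74]
scene rider_line 0.63 [ 87.07 106.92]
wrist boom_pointer 0.55 [ 92.97 109.02]
scene boom_pointer 0.57 [ 91.74 109.72]
```

Run:
```python
from h import *
c=cam('scene'); im=c['color'][:,:,::-1]
d=mark_of('scene','rider_line')[0]['uv'] if mark_of('scene','rider_line') else [320,240]
print(d); a=cv2.resize(im,(640,480)); u,v=int(d[0]),int(d[1])
x0,y0=max(u-25,0),max(v-19,0)
z=cv2.resize(im[y0:y0+38,x0:x0+50],(400,304),interpolation=cv2.INTER_CUBIC)
t=cv2.resize(im[max(v-110,0):v+110,max(u-200,0):u+200],(400,220)); w=min(t.shape[1],400)
cv2.imwrite('pics/s2.png',np.vstack([z,t])); print(x0,y0)
```

```text
[379.8, 297.2]
354 278
```

View pics/s2.png

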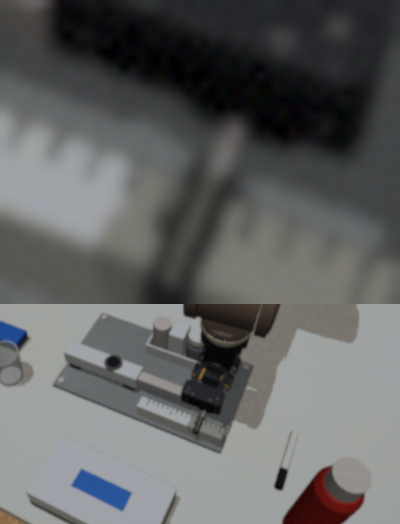

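The scene view shows the pointer running straight into the rider's line, the three pieces upright in the tray, and the bystanders where they were. I'll hand it in.

```bash
python3 -c "
from cell import env; print(env.job_done())"
```

```text
the job is handed in; nothing more can be done
None
```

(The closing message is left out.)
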